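# Show a cask bung to the inspection camera

## Robot

A 6-joint arm with a two-finger parallel gripper is mounted at the origin on the work surface. World frame = base frame: x ahead of the robot, y to its left, z up, the work surface at z = 0. Lengths are in mm, angles in rad, forces in N, time in s.
With the tool pointing down it reaches from about 425 to 925 mm from the base axis. Payload 12.5 kg.
Tool frame: the origin (TCP) lies between the finger pads; the fingertips stand 17 mm ahead of it and the grasp point (between the pads) lies 2 mm behind it; y points along the fingers, z is the direction in which the jaws open and shut, and the axes are right-handed (so a half turn about y gives the same grasp; the last joint's range is limited). The gripper opens to 85 mm and grips with 20 to 120 N. Pads are 22 mm wide; open, the fingers measure 114 mm over their backs; the gripper's body (76 mm by 85 mm) begins 54 mm behind the grasp point. The pads swing forward as they close: fully open they stand 13 mm farther back than shut.
Start: joints at [-1.248, 0.491, 1.559, -0, 1.092, -0.106], TCP at [259.885, -568.421, 248.327] pointing down, gripper open.
Joint ranges: [-3.1, 3.1], [-0.84, 2.19], [0.05, 2.79], [-1.13, 4.28], [0.06, 2.93], [-2.69, 2.69]. Speed limits (rad/s): [2.22, 2.22, 2.79, 3.14, 3.14, 3.14].

## Interface

Orientations are given as a unit quaternion [w, x, y, z].
In Python, from rig import telemetry, vision, ctrl gives the robot as it stands.
- The arm moves only by the tool arm_command, never from a script. Its argument "series" is a list of rows, each an object of numbers: "x", "y", "z": the shift along the world's x, y, z each as a share of 200 mm, from -1 to 1; "wx", "wy", "wz": the turn, a rotation vector about the world's x, y, z each as a share of 90 degrees, from -1 to 1. A call has 1 to 10 rows; each row is the pose to reach, as a shift and turn from the pose commanded when the call began; what a row does not reach only later rows make up. A row lasts 1/10 s, in which the tool goes at most 50 mm and 8.59 degrees, less where a joint would pass 70% of its speed; a pose out of reach is approached as far as the arm can. A call with a number of a shift or a turn outside -1 to 1 is refused whole. A call with a gripper value outside its range is refused whole. "claw" is the finger opening in mm, from 0 to 85.4, set as the call begins (left out, the last holds). The fingers move at their own pace and stop on an object; "grip_force" is the grip in N (left out, the last holds). Time passes only in rows, so rows that repeat a pose let the fingers close. It gives the time, the measured TCP pose, the force and the opening at its end, in the units of the state.
- telemetry.read_state(): the state, without advancing time (a new reading comes with each control period).
- vision.grab_frame(name): name is "scene" or "top" or "wrist"; returns a dict with "frame" (384x512x3 uint8, blue, green, red), "fovy" (degrees; the focal length in pixels is half the picture's height over the tangent of half this angle, whatever the lens; pixels are square), "cx", "cy" (the principal point, pixels), "rvec" (rotation vector, rad) and "tvec" (3), from world to camera coordinates, as OpenCV has them. Camera axes: x right, y down, z forward; pixel columns grow to the right and rows downward; lengths in mm; the calibration is good to about 2 mm. A picture is of the moment at which its call begins. There is no depth.
- ctrl.job_done(): hands the job in, once; it reports no verdict.
The state is a dict: "time_s": time; "joints": joint angles; "dq": joint speeds; "joint_efforts": joint torques, N m; "tool_pos": TCP position; "tool_rot": TCP orientation; "force": force on the tool from outside, world axes, zero at the start; "torque": the same for the moment, N m; "finger_gap": finger opening in mm.
Only numpy, scipy, OpenCV 4.12 (cv2) and the standard library are available. Lean on these libraries where they do the work, as an engineer would, in place of code of your own. Each camera call takes 0.05 s, during which the arm holds its last target. There are 200 camera calls.

## Task

Get the inspection camera going by pressing the three keys of its control box fully down, one at a time along the row, beginning with the big one. Then pull the bung out of the cask and hold it in the air before the camera, its foot (the end that was in the cask) pointing straight at the lens, centred on the lens's line of sight and 100 mm away from the glass. Finish while still holding the bung there, steady and in the gripper alone; do not touch the camera, and leave the two spare bungs on the bench alone.

Things in the scene. Friction and masses are not known exactly. Their poses are not given: they have to be found in the camera images.
- bung_center (a point): Turned oak bung in the cask's collar: loose, round, 70 mm long, 60 g. Point on its axis, 35 mm from either end; z runs from foot to grip end. From the foot: plug 25 mm long, 26 to 33 mm in diameter; flange 46 mm in diameter, 6 mm thick, resting on the collar's rim; round grip 30 mm in diameter, 39 mm long, standing free above. Starts upright, lifts straight out.
- bung_foot (a point): The centre of the bung's foot face, 35 mm below bung_center along the bung's axis; same axes.
- cask: Small oak cask with steel hoops, fixed, lying on a wooden cradle along its own x axis, 240 mm long, 180 mm in diameter, small brass spigot at its -x end (reaching 160 mm from the middle). Origin on the table under its middle; z up. The belly's top is 193 mm above the table.
- cask_collar (a point): Centre of the rim of the round oak bung collar on top of the cask, 225 mm above the table; collar outside 64 to 72 mm in diameter, hole 37 to 45 mm wide and 29 mm deep.
- lens: Camera head on a fixed stand. Origin at the centre of the lens glass, 105 mm above the table; z points out of the lens along its line of sight: towards the robot and up, 35 degrees off vertical; y is level. Black barrel 42 mm in diameter, white lamp ring 56 mm in diameter 10 mm behind the glass, grey 46 mm square housing reaching to 80 mm behind it.
- station: The camera's fixed stand: steel base plate 120 by 100 by 12 mm with a post 112 mm high behind the head; it carries the head. Origin on the table, below and 10 mm behind the lens glass; the base plate reaches from 40 mm before it (-x) to 80 mm behind it (+x).
- key1 (a joint): The big round key, 36 mm in diameter, at one end of the row on the control box (a grey box 100 by 170 by 35 mm, fixed): 0 up, 0.006 m fully down. Spring key: about 5 N holds it fully down; it comes up when let go.
- key2 (a joint): The small round key, 22 mm in diameter, in the middle of the row: 0 up, 0.006 m fully down, about 5 N, springs back.
- key3 (a joint): The small round key, 22 mm in diameter, at the other end of the row: 0 up, 0.006 m fully down, about 5 N, springs back.
- key1_top (a point): Centre of the top face of the big key; it is pressed straight down. The keys are 52 mm (big to middle) and 47 mm apart.
- key2_top (a point): Centre of the top face of the middle key; pressed straight down.
- key3_top (a point): Centre of the top face of the last key; pressed straight down.
- spare_bung_center (a point): A spare oak bung of the same shape as the one in the cask, standing loose on the bench on its foot; this point is half-way up, 35 mm above the bench. To be left alone.
- soft_bung: A spare white plastic bung, a plain taper 42 to 54 mm in diameter and 44 mm high, standing loose on the bench. Origin at the centre of its underside. To be left alone.
There are look-alikes about, which are no part of the job. Leave any blue look-alike of the part that bears bung_center alone.

How it is judged:
By the outcome, as a careful person would: the job done as asked, in the order asked, and still so for the second after the job is handed in, while the arm keeps its last pose, push and grip.
It also fails if it takes over 67 s, if anything falls off the work surface, if the arm or the gripper's body presses on something with over 40 N, if the wrist force passes 120 N, or if a joint passes its speed limit or range.

## Working session

There is one attempt and no reset: what is moved stays moved. The work goes in short steps, Python scripts to look and compute and a tool call to move; the robot and the scene stay as the last step left them, time stands still between calls to the robot, and variables do not carry over. Pictures are saved under pics/ and viewed, about 8 in all and at most 12, crops included, and the job is handed in when it is done.

Besides the shell and the picture viewer there is one more tool, called after "Request:" by a JSON object that holds its "method" and its "body", one argument or row to a line. arm_command: Moves the arm, as the interface text tells. Shift numbers are shares of 200 mm and turn numbers shares of 90 degrees, none past 1 either way. Its arguments: {"type":"object","properties":{"series":{"type":"array","items":{"type":"object","properties":{"x":{"type":"number"},"y":{"type":"number"},"z":{"type":"number"},"wx":{"type":"number"},"wy":{"type":"number"},"wz":{"type":"number"}}}},"claw":{"type":"number"},"grip_force":{"type":"number"}},"required":["series"]}

```bash
ls; mkdir -p pics
cat > h.py <<'E'
import numpy as np, cv2
from rig import telemetry, vision, ctrl
def grab(n):
    d=vision.grab_frame(n); f=d["frame"]; d["f"]=f.shape[0]/2/np.tan(np.radians(d["fovy"])/2)
    d["R"]=cv2.Rodrigues(np.array(d["rvec"],float))[0]; d["t"]=np.array(d["tvec"],float).ravel()
    d["C"]=-d["R"].T@d["t"]; return d
def save(d,name): np.savez(name,**d)
def ray(d,u,v):
    r=d["R"].T@np.array([(u-d["cx"])/d["f"],(v-d["cy"])/d["f"],1.]); return r/np.linalg.norm(r)
def onz(d,u,v,z):
    r=ray(d,u,v); return d["C"]+r*(z-d["C"][2])/r[2]
def proj(d,p):
    c=d["R"]@np.array(p,float)+d["t"]; return np.array([d["cx"],d["cy"]])+d["f"]*c[:2]/c[2]
def tri(d1,p1,d2,p2):
    A=[];b=[]
    for d,p in((d1,p1),(d2,p2)):
        r=ray(d,*p);P=np.eye(3)-np.outer(r,r);A.append(P);b.append(P@d["C"])
    x=np.linalg.lstsq(np.vstack(A),np.hstack(b),rcond=None)[0]
    return x,[np.linalg.norm(A[i]@x-b[i]) for i in(0,1)]
def load(name): return {k:(v if v.shape else v.item()) for k,v in np.load(name).items()}
E
python3 - <<'E'
from h import *
for n in("scene","top","wrist"):
    d=grab(n); save(d,f"pics/{n}0.npz"); print(n,d["fovy"],d["cx"],d["cy"],d["C"].round(),d["R"][2].round(2))
    cv2.imwrite(f"pics/{n}0.png",cv2.resize(d["frame"],(800,600),interpolation=cv2.INTER_CUBIC))
print(telemetry.read_state())
E
```

```text
pics
scene 48.97310273579392 251.1470679190987 193.0685944275221 [1079.  -27. 1025.] [-0.56  0.06 -0.83]
top 52.40551781024216 249.55606740449952 190.0844362169916 [ 322.   41. 1253.] [ 0.17  0.   -0.99]
wrist 63.07547499959666 258.63848317824045 183.74812764116496 [ 321. -539.  374.] [-0.24 -0.11 -0.97]
{'time_s': 0.15, 'joints': array([-1.24760989e+00,  4.91416832e-01,  1.55929910e+00,  2.92891885e-05,
        1.09169043e+00, -1.05606618e-01]), 'dq': array([-0.00083547, -0.00450258, -0.00216549, -0.00289778,  0.00081521,
       -0.00025771]), 'joint_efforts': array([ 2.62986468e-03, -6.18707800e+01, -2.61690009e+01, -3.26732459e-05,
        3.21759871e-03, -2.51719797e-05]), 'tool_pos': array([ 259.83583458, -568.27259641,  247.868192  ]), 'tool_rot': array([ 0.15041571, -0.15045991,  0.69120549, -0.69063152]), 'force': array([-0.85990782, -0.51035991, -0.46795824]), 'torque': array([0.00485689, 0.05534405, 0.00803367]), 'finger_gap': 85.84843419658971}
```

View pics/scene0.png

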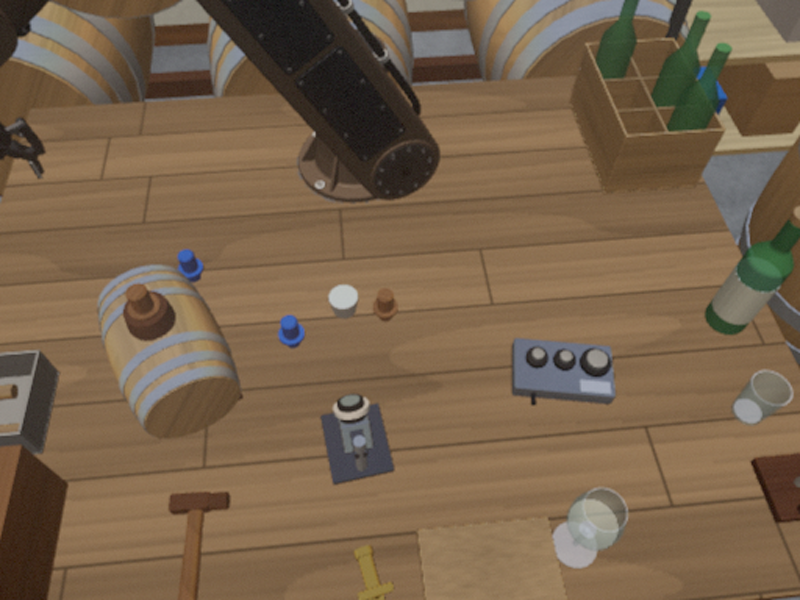

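View pics/top0.png

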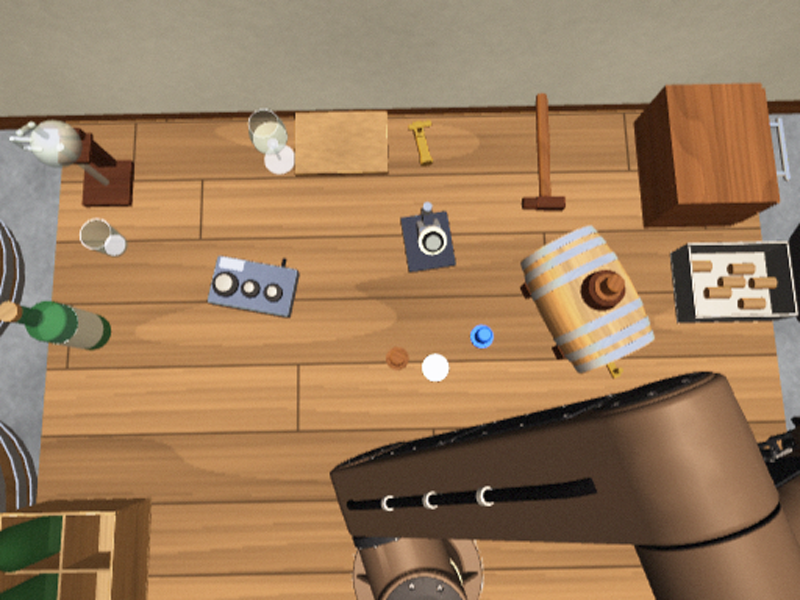

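The scene view shows the box with big key at (597,361), small keys (564,358) and (537,355), camera at (350,405), bung at (140,300). The top view shows the keys at (226,283), (250,289), (273,292), the lens at (432,242), and the bung at (608,287). Next I'll measure these in zoomed native-resolution crops.

Run:
```python
from h import *
S=load("pics/scene0.npz");T=load("pics/top0.npz")
def crop(d,u,v,w=66,h=50,k=4):
    # u,v in 800x600 image
    x=int(u*.64-w/2);y=int(v*.64-h/2); c=cv2.resize(d["frame"][y:y+h,x:x+w],None,fx=k,fy=k,interpolation=cv2.INTER_CUBIC)
    for i in range(0,w,10): cv2.putText(c,str(x+i),(i*k,8),0,.3,(0,255,0)); cv2.line(c,(i*k,0),(i*k,h*k),(0,255,0),1) if 0 else cv2.line(c,(i*k+2,10),(i*k+2,14),(0,255,0),1)
    for i in range(0,h,10): cv2.putText(c,str(y+i),(0,i*k+4),0,.3,(0,255,255)); cv2.line(c,(20,i*k+2),(24,i*k+2),(0,255,255),1)
    return c
m=np.vstack([np.hstack([crop(S,567,368),crop(S,350,415),crop(S,140,308)]),np.hstack([crop(T,255,285),crop(T,430,240),crop(T,605,287)])])
cv2.imwrite("pics/m.png",m);print(m.shape)
for n,d,b in(("S",S,(330,215,392,260)),("T",T,(132,160,192,205))):
    x0,y0,x1,y1=b;g=d["frame"][y0:y1,x0:x1]; hsv=cv2.cvtColor(g,cv2.COLOR_BGR2HSV)
    mask=((hsv[...,1]<60)).astype(np.uint8)
    k,l,st,c=cv2.connectedComponentsWithStats(mask)
    for i in range(1,k):
        if st[i,4]>15: print(n,(c[i]+[x0,y0]).round(2),st[i])
```

```text
(400, 792, 3)
S [360.45 236.77] [   0    1   62   43 2282]
T [161.86 182.79] [   1    4   58   39 1680]
```

View pics/m.png

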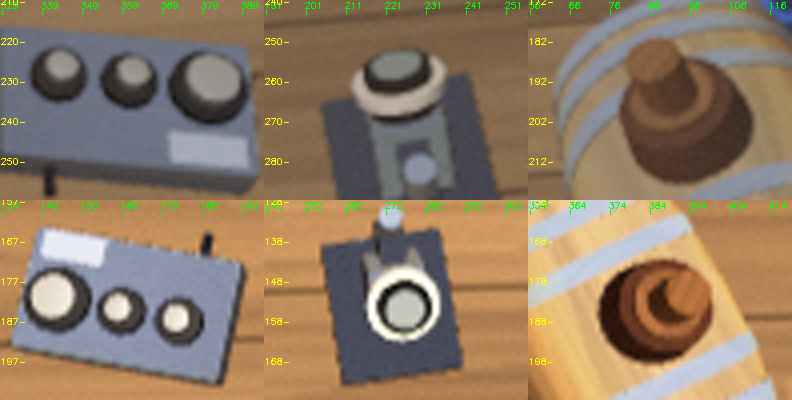

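The montage shows the light key tops clearly in both views: scene ≈(391−,229), (361,226), (343,226) and top ≈(145,181), (160,185), (174,186). The lens glass is at scene (224,258) and top (276,154). The bung's grip top is at scene (87,186) and top (393,180).

Run:
```python
from h import *
S=load("pics/scene0.npz");T=load("pics/top0.npz")
def comps(n,d,b,fn,amin=12):
    x0,y0,x1,y1=b;g=d["frame"][y0:y1,x0:x1].astype(int)
    mask=fn(g).astype(np.uint8); k,l,st,c=cv2.connectedComponentsWithStats(mask,connectivity=4); o=[]
    for i in range(1,k):
        if st[i,4]>amin: 
            bx=st[i]; o.append((bx[0]+x0+(bx[2]-1)/2,bx[1]+y0+(bx[3]-1)/2)); print(n,(c[i]+[x0,y0]).round(2),o[-1],bx[2:])
    return o
print(S["frame"][229,382],S["frame"][226,343],S["frame"][240,350],T["frame"][181,145],T["frame"][195,150],T["frame"][168,150])
print("glass",S["frame"][257,224],T["frame"][154,276],"grip",S["frame"][186,87],T["frame"][180,393],S["frame"][205,95],T["frame"][183,385])
key=lambda g:(g[...,2]>=g[...,0]-6)&(g.sum(2)>330)
comps("Sk",S,(332,216,392,242),key);comps("Tk",T,(134,170,184,196),key)
ring=lambda g:(g.sum(2)>560)&(g[...,2]>g[...,0])
comps("Sring",S,(205,245,245,275),lambda g:(g.min(2)>150)&(g[...,2]>g[...,0]));comps("Tring",T,(260,138,292,172),lambda g:g.min(2)>200)
gl=lambda g:(g.sum(2)>220)&(g[...,1]>=g[...,2])&(g.sum(2)<620)
comps("Sgl",S,(205,245,245,275),gl);comps("Tgl",T,(260,138,292,172),gl)
# grid-independent fit: triangulate rough
for n,a,b in(("k1",(381.5,228),(145,181)),("k2",(361,226),(160.5,184)),("k3",(343.5,225.5),(173.5,186)),("glass",(224.5,257.5),(276.8,154.5)),("grip",(87,186.5),(393,179.5))):
    x,e=tri(S,a,T,b);print(n,x.round(1),np.round(e,1))
```

```text
[141 147 151] [146 153 158] [130 114 109] [217 230 238] [164 152 145] [243 234 232]
glass [124 131 128] [187 200 198] grip [ 67  95 130] [ 65 110 179] [52 67 96] [12 27 59]
Sk [365.49 217.67] (np.float64(361.5), np.float64(218.5)) [ 60   6 168]
Sk [344.1 225.8] (np.float64(344.5), np.float64(226.0)) [ 8  7 41]
Sk [361.95 227.27] (np.float64(362.0), np.float64(227.0)) [ 7  7 41]
Sk [381.89 229.04] (np.float64(382.0), np.float64(229.0)) [ 13  11 118]
Tk [134.95 175.42] (np.float64(135.5), np.float64(177.5)) [ 4 16 38]
Tk [142.9 180.5] (np.float64(143.0), np.float64(180.5)) [ 11  12 102]
Tk [158.85 183.32] (np.float64(159.0), np.float64(183.5)) [ 7  8 40]
Tk [173.5 186. ] (np.float64(173.5), np.float64(186.0)) [ 6  7 38]
Sring [222.22 264.43] (np.float64(223.0), np.float64(263.0)) [19  9 49]
Tring [275.38 151.47] (np.float64(276.5), np.float64(153.5)) [18 18 85]
Sgl [223.5  255.94] (np.float64(223.5), np.float64(256.0)) [12  7 70]
Sgl [227.92 271.7 ] (np.float64(227.5), np.float64(270.5)) [22  8 97]
Tgl [273.2  157.65] (np.float64(275.0), np.float64(154.5)) [ 31  34 487]
Tgl [274.14 140.17] (np.float64(275.0), np.float64(141.0)) [ 9  7 35]
Tgl [276.91 154.99] (np.float64(277.0), np.float64(155.0)) [11 11 76]
k1 [565.9 369.4  59.2] [2.4 2.4]
k2 [554.9 319.   59.4] [0.6 0.6]
k3 [547.7 276.5  57.1] [1.7 1.7]
glass [631.1 -43.8 100.7] [0. 0.]
grip [ 513.6 -328.6  269.6] [1.1 1.1]
```

Run:
```python
from h import *
S=load("pics/scene0.npz");T=load("pics/top0.npz")
P={}
for n,a,b in(("k1",(381.95,229),(142.95,180.5)),("k2",(362,227.15),(158.9,183.4)),("k3",(344.2,225.9),(173.5,186)),("glass",(223.5,256),(276.95,155)),("grip",(87,186.5),(393,179.5))):
    x,e=tri(S,a,T,b);P[n]=x;print(n,x.round(1),np.round(e,1), proj(S,x).round(1),proj(T,x).round(1))
print("d",np.linalg.norm(P["k1"]-P["k2"]),np.linalg.norm(P["k3"]-P["k2"]))
print("glass T/S on z=105",onz(T,276.95,155,105).round(1),onz(S,223.5,256,105).round(1))
print("grip on 270",onz(T,393,179.5,270).round(1),onz(S,87,186.5,270).round(1))
for n,d,b in(("T",T,(250,130,298,180)),("S",S,(200,240,260,312))):
    x0,y0,x1,y1=b;g=d["frame"][y0:y1,x0:x1].astype(int)
    m=((g.sum(2)<330)&(g[...,0]>g[...,2]+3)).astype(np.uint8)
    k,l,st,c=cv2.connectedComponentsWithStats(m);i=1+np.argmax(st[1:,4])
    pts=np.argwhere(l==i)[:,::-1]+[x0,y0]
    w=np.array([onz(d,u,v,12)[:2] for u,v in pts],np.float32)
    (cx,cy),(w_,h_),a=cv2.minAreaRect(w);print(n,"plate",(cx,cy),(w_,h_),a,len(pts))
    print(cv2.boxPoints(((cx,cy),(w_,h_),a)).round(1).tolist())
```

```text
k1 [567.5 373.9  56.4] [0.3 0.3] [382.1 229. ] [143.1 180.5]
k2 [557.1 323.2  56.7] [0.8 0.8] [362.3 227.1] [159.2 183.4]
k3 [548.2 277.6  55.5] [0.8 0.8] [344.5 225.9] [173.8 186. ]
glass [628.6 -44.9 104. ] [0.9 0.9] [223.9 256. ] [277.3 155. ]
grip [ 513.6 -328.6  269.6] [1.1 1.1] [ 87.5 186.6] [393.5 179.5]
d 51.71292000504872 46.44491672843921
glass T/S on z=105 [628.4 -43.9 105. ] [629.  -45.8 105. ]
grip on 270 [ 513.4 -327.3  270. ] [ 513.6 -329.6  270. ]
T plate (656.8486938476562, -39.73954772949219) (115.17391967773438, 95.97955322265625) 7.157249450683594 639
[[593.7000122070312, 0.699999988079071], [605.7000122070312, -94.5], [720.0, -80.19999694824219], [708.0, 15.100000381469727]]
S plate (659.072021484375, -41.91476821899414) (115.9248275756836, 95.06582641601562) 7.516016006469727 970
[[595.4000244140625, -2.4000000953674316], [607.7999877929688, -96.5999984741211], [722.7999877929688, -81.5], [710.2999877929688, 12.800000190734863]]
```

Run:
```python
from h import *
from scipy.spatial.transform import Rotation as R
s=telemetry.read_state();q=s["tool_rot"];M=R.from_quat(np.r_[q[1:],q[0]]).as_matrix();print(M.round(3))
print("jaw angle",np.degrees(np.arctan2(M[1,2],M[0,2])))
```

```text
[[-0.909 -0.     0.416]
 [-0.416  0.001 -0.909]
 [-0.    -1.    -0.001]]
jaw angle -65.43273919555133
```

Request:
{"method": "arm_command", "body": {
  "series": [
    {"x":0.4,"y":0.3,"z":0.5},
    {"x":0.8,"y":0.6,"z":0.7},
    {"x":1,"y":1,"z":0.7},
    {"x":1,"y":1,"z":0.7},
    {"x":1,"y":1,"z":0.7},
    {"x":1,"y":1,"z":0.7}
  ],
  "claw": 0
}}

```text
$.series[0]: bad value
```

Request:
{"method": "arm_command", "body": {
  "series": [
    {"x":0.2,"y":0.2,"z":0.2,"wx":0,"wy":0,"wz":-0.05},
    {"x":0.4,"y":0.4,"z":0.4,"wx":0,"wy":0,"wz":-0.1},
    {"x":0.6,"y":0.6,"z":0.6,"wx":0,"wy":0,"wz":-0.15},
    {"x":0.8,"y":0.8,"z":0.7,"wx":0,"wy":0,"wz":-0.192},
    {"x":1,"y":1,"z":0.7,"wx":0,"wy":0,"wz":-0.192},
    {"x":1,"y":1,"z":0.7,"wx":0,"wy":0,"wz":-0.192},
    {"x":1,"y":1,"z":0.7,"wx":0,"wy":0,"wz":-0.192},
    {"x":1,"y":1,"z":0.7,"wx":0,"wy":0,"wz":-0.192}
  ],
  "claw": 0
}}

```text
time_s: 0.95
tool_pos: [461.6, -366.5, 389.0]
tool_rot: [-0.046, 0.046, -0.705, 0.706]
force: [0.1, 0.3, -0.0]
finger_gap: 0.2
```

Request:
{"method": "arm_command", "body": {
  "series": [
    {"x":0.1,"y":1,"z":0,"wx":0,"wy":0,"wz":0},
    {"x":0.1,"y":1,"z":0,"wx":0,"wy":0,"wz":0},
    {"x":0.1,"y":1,"z":0,"wx":0,"wy":0,"wz":0},
    {"x":0.1,"y":1,"z":0,"wx":0,"wy":0,"wz":0},
    {"x":0.1,"y":1,"z":0,"wx":0,"wy":0,"wz":0}
  ]
}}

```text
time_s: 1.45
tool_pos: [479.5, -164.8, 388.4]
tool_rot: [0.046, -0.046, 0.706, -0.705]
force: [0.4, -0.1, -0.2]
finger_gap: -0.3
```

Request:
{"method": "arm_command", "body": {
  "series": [
    {"x":0.2,"y":1,"z":0,"wx":0,"wy":0,"wz":0},
    {"x":0.2,"y":1,"z":0,"wx":0,"wy":0,"wz":0},
    {"x":0.2,"y":1,"z":0,"wx":0,"wy":0,"wz":0},
    {"x":0.2,"y":1,"z":0,"wx":0,"wy":0,"wz":0},
    {"x":0.2,"y":1,"z":0,"wx":0,"wy":0,"wz":0}
  ]
}}

```text
time_s: 1.95
tool_pos: [520.3, 34.6, 387.8]
tool_rot: [0.046, -0.046, 0.706, -0.705]
force: [0.1, -0.7, -0.9]
finger_gap: -0.0
```

Request:
{"method": "arm_command", "body": {
  "series": [
    {"x":0.2,"y":1,"z":-0.5,"wx":0,"wy":0,"wz":0},
    {"x":0.2,"y":1,"z":-0.5,"wx":0,"wy":0,"wz":0},
    {"x":0.2,"y":1,"z":-0.5,"wx":0,"wy":0,"wz":0},
    {"x":0.2,"y":1,"z":-0.5,"wx":0,"wy":0,"wz":0},
    {"x":0.2,"y":1,"z":-0.5,"wx":0,"wy":0,"wz":0},
    {"x":0.2,"y":1,"z":-0.5,"wx":0,"wy":0,"wz":0}
  ]
}}

```text
time_s: 2.55
tool_pos: [560.1, 232.3, 285.4]
tool_rot: [-0.044, 0.047, -0.705, 0.706]
force: [-0.2, -0.7, 0.0]
finger_gap: -0.4
```

Request:
{"method": "arm_command", "body": {
  "series": [
    {"x":0.038,"y":0.712,"z":-0.3,"wx":0,"wy":0,"wz":0},
    {"x":0.038,"y":0.712,"z":-0.3,"wx":0,"wy":0,"wz":0},
    {"x":0.038,"y":0.712,"z":-0.5,"wx":0,"wy":0,"wz":0},
    {"x":0.038,"y":0.712,"z":-0.7,"wx":0,"wy":0,"wz":0},
    {"x":0.038,"y":0.712,"z":-0.94,"wx":0,"wy":0,"wz":0},
    {"x":0.038,"y":0.712,"z":-0.94,"wx":0,"wy":0,"wz":0},
    {"x":0.038,"y":0.712,"z":-0.94,"wx":0,"wy":0,"wz":0},
    {"x":0.038,"y":0.712,"z":-0.94,"wx":0,"wy":0,"wz":0}
  ]
}}

```text
time_s: 3.35
tool_pos: [569.0, 373.2, 102.7]
tool_rot: [0.045, -0.044, 0.706, -0.705]
force: [0.1, -0.1, 1.0]
finger_gap: 0.2
```

Run:
```python
from h import *
W=grab("wrist");save(W,"pics/w1.npz");cv2.imwrite("pics/w1.png",W["frame"]);s=telemetry.read_state()
print(s["tool_pos"],s["joints"].round(2),s["force"])
for p in([567.5,373.9,56.4],[557.1,323.2,56.4],[548,277.6,56.4],[567.5,373.9,83]):print(proj(W,p))
```

```text
[569.05230976 373.4780714  103.2615953 ] [ 0.48  0.72  1.54 -0.    0.87  1.93] [-0.17915953 -1.16773198  0.72073232]
[259.47999805 219.872095  ]
[340.74282201 245.74162044]
[410.85737233 267.66225107]
[259.578225   239.27240098]
```

View pics/w1.png

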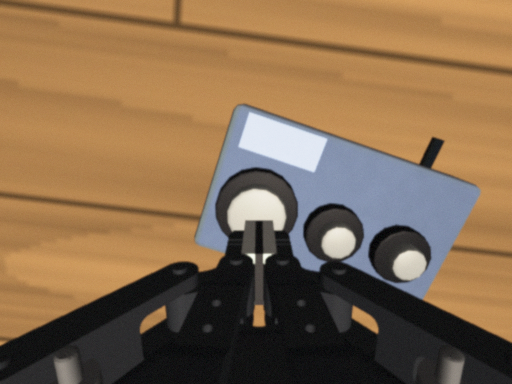

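The wrist view shows the big key at (258,218), right under the closed fingertips, with the small keys at (338,243) and (408,266). That agrees with my projections to about 2 mm, so I'll press key1.

Request:
{"method": "arm_command", "body": {
  "series": [
    {"x":0,"y":0,"z":-0.06,"wx":0,"wy":0,"wz":0},
    {"x":0,"y":0,"z":-0.1,"wx":0,"wy":0,"wz":0},
    {"x":0,"y":0,"z":-0.13,"wx":0,"wy":0,"wz":0},
    {"x":0,"y":0,"z":-0.145,"wx":0,"wy":0,"wz":0},
    {"x":0,"y":0,"z":-0.145,"wx":0,"wy":0,"wz":0}
  ]
}}

```text
time_s: 3.9
tool_pos: [567.4, 373.9, 71.1]
tool_rot: [-0.045, 0.045, -0.706, 0.706]
force: [-1.1, -1.9, 2.8]
finger_gap: 0.0
```

Request:
{"method": "arm_command", "body": {
  "series": [
    {"x":0,"y":0,"z":-0.01,"wx":0,"wy":0,"wz":0},
    {"x":0,"y":0,"z":-0.02,"wx":0,"wy":0,"wz":0},
    {"x":0,"y":0,"z":-0.02,"wx":0,"wy":0,"wz":0}
  ]
}}

```text
time_s: 4.2
tool_pos: [567.5, 374.0, 68.1]
tool_rot: [-0.045, 0.045, -0.706, 0.706]
force: [-4.0, -2.5, 7.7]
finger_gap: -0.1
```

Request:
{"method": "arm_command", "body": {
  "series": [
    {"x":0,"y":0,"z":-0.007,"wx":0,"wy":0,"wz":0},
    {"x":0,"y":0,"z":-0.007,"wx":0,"wy":0,"wz":0},
    {"x":0,"y":0,"z":-0.007,"wx":0,"wy":0,"wz":0}
  ]
}}

```text
time_s: 4.5
tool_pos: [567.5, 374.0, 67.9]
tool_rot: [0.045, -0.045, 0.706, -0.706]
force: [-5.9, -5.2, 17.8]
finger_gap: 0.4
```

Request:
{"method": "arm_command", "body": {
  "series": [
    {"x":0,"y":0,"z":0.12,"wx":0,"wy":0,"wz":0},
    {"x":0,"y":0,"z":0.12,"wx":0,"wy":0,"wz":0},
    {"x":-0.05,"y":-0.25,"z":0.12,"wx":0,"wy":0,"wz":0},
    {"x":-0.05,"y":-0.25,"z":0.12,"wx":0,"wy":0,"wz":0},
    {"x":-0.05,"y":-0.25,"z":0.12,"wx":0,"wy":0,"wz":0},
    {"x":-0.05,"y":-0.25,"z":0.08,"wx":0,"wy":0,"wz":0},
    {"x":-0.05,"y":-0.25,"z":0.05,"wx":0,"wy":0,"wz":0},
    {"x":-0.05,"y":-0.25,"z":0.03,"wx":0,"wy":0,"wz":0},
    {"x":-0.05,"y":-0.25,"z":0.015,"wx":0,"wy":0,"wz":0},
    {"x":-0.05,"y":-0.25,"z":0.015,"wx":0,"wy":0,"wz":0}
  ]
}}

```text
time_s: 5.5
tool_pos: [557.4, 324.5, 68.7]
tool_rot: [0.045, -0.045, 0.706, -0.706]
force: [-2.2, 3.5, 4.5]
finger_gap: -0.0
```

Request:
{"method": "arm_command", "body": {
  "series": [
    {"x":0,"y":0,"z":-0.01,"wx":0,"wy":0,"wz":0},
    {"x":0,"y":0,"z":-0.015,"wx":0,"wy":0,"wz":0},
    {"x":0,"y":0,"z":-0.015,"wx":0,"wy":0,"wz":0},
    {"x":0,"y":0,"z":-0.015,"wx":0,"wy":0,"wz":0}
  ]
}}

```text
time_s: 5.9
tool_pos: [557.5, 324.6, 67.9]
tool_rot: [0.045, -0.045, 0.706, -0.705]
force: [-6.6, 0.4, 18.5]
finger_gap: 0.4
```

Request:
{"method": "arm_command", "body": {
  "series": [
    {"x":0,"y":0,"z":0.12,"wx":0,"wy":0,"wz":0},
    {"x":0,"y":0,"z":0.12,"wx":0,"wy":0,"wz":0},
    {"x":-0.046,"y":-0.23,"z":0.12,"wx":0,"wy":0,"wz":0},
    {"x":-0.046,"y":-0.23,"z":0.12,"wx":0,"wy":0,"wz":0},
    {"x":-0.046,"y":-0.23,"z":0.12,"wx":0,"wy":0,"wz":0},
    {"x":-0.046,"y":-0.23,"z":0.08,"wx":0,"wy":0,"wz":0},
    {"x":-0.046,"y":-0.23,"z":0.05,"wx":0,"wy":0,"wz":0},
    {"x":-0.046,"y":-0.23,"z":0.03,"wx":0,"wy":0,"wz":0},
    {"x":-0.046,"y":-0.23,"z":0.015,"wx":0,"wy":0,"wz":0},
    {"x":-0.046,"y":-0.23,"z":0.015,"wx":0,"wy":0,"wz":0}
  ]
}}

```text
time_s: 6.9
tool_pos: [548.2, 278.4, 68.6]
tool_rot: [0.045, -0.045, 0.706, -0.706]
force: [-2.2, 2.9, 4.6]
finger_gap: 0.2
```

Request:
{"method": "arm_command", "body": {
  "series": [
    {"x":0,"y":0,"z":-0.01,"wx":0,"wy":0,"wz":0},
    {"x":0,"y":0,"z":-0.015,"wx":0,"wy":0,"wz":0},
    {"x":0,"y":0,"z":-0.015,"wx":0,"wy":0,"wz":0},
    {"x":0,"y":0,"z":-0.015,"wx":0,"wy":0,"wz":0}
  ]
}}

```text
time_s: 7.3
tool_pos: [548.2, 278.4, 67.8]
tool_rot: [0.045, -0.045, 0.706, -0.705]
force: [-6.4, 0.5, 21.5]
finger_gap: 0.1
```

Request:
{"method": "arm_command", "body": {
  "series": [
    {"x":0,"y":0,"z":0.2,"wx":0,"wy":0,"wz":0},
    {"x":0,"y":-0.1,"z":0.5,"wx":0,"wy":0,"wz":0},
    {"x":0,"y":-0.5,"z":1,"wx":0,"wy":0,"wz":0},
    {"x":0,"y":-1,"z":1,"wx":0,"wy":0,"wz":0},
    {"x":0,"y":-1,"z":1,"wx":0,"wy":0,"wz":0},
    {"x":0,"y":-1,"z":1,"wx":0,"wy":0,"wz":0},
    {"x":0,"y":-1,"z":1,"wx":0,"wy":0,"wz":0},
    {"x":0,"y":-1,"z":1,"wx":0,"wy":0,"wz":0}
  ]
}}

```text
time_s: 8.1
tool_pos: [548.6, 75.8, 267.4]
tool_rot: [-0.045, 0.043, -0.706, 0.706]
force: [0.6, -0.5, -0.5]
finger_gap: -0.1
```

Request:
{"method": "arm_command", "body": {
  "series": [
    {"x":-0.03,"y":-0.67,"z":0.2,"wx":0.0247,"wy":-0.193,"wz":0},
    {"x":-0.03,"y":-0.67,"z":0.2,"wx":0.0247,"wy":-0.193,"wz":0},
    {"x":-0.03,"y":-0.67,"z":0.2,"wx":0.0494,"wy":-0.386,"wz":0},
    {"x":-0.03,"y":-0.67,"z":0.2,"wx":0.0494,"wy":-0.386,"wz":0},
    {"x":-0.03,"y":-0.67,"z":0.2,"wx":0.0494,"wy":-0.386,"wz":0},
    {"x":-0.03,"y":-0.67,"z":0.2,"wx":0.0494,"wy":-0.386,"wz":0},
    {"x":-0.03,"y":-0.67,"z":0.2,"wx":0.0494,"wy":-0.386,"wz":0},
    {"x":-0.03,"y":-0.67,"z":0.2,"wx":0.0494,"wy":-0.386,"wz":0}
  ]
}}

```text
time_s: 8.9
tool_pos: [542.8, -55.3, 305.8]
tool_rot: [0.255, 0.169, 0.687, -0.659]
force: [0.2, 0.4, 0.3]
finger_gap: 0.0
```

Run:
```python
from h import *
from scipy.spatial.transform import Rotation as R
s=telemetry.read_state();q=s["tool_rot"];M=R.from_quat(np.r_[q[1:],q[0]]).as_matrix();print(M.round(3),s["joints"].round(3),s["tool_pos"])
W=grab("wrist");save(W,"pics/w2.npz");cv2.imwrite("pics/w2.png",W["frame"])
G=np.array([628.5,-44.8,105]);c,sn=np.cos(np.radians(7.3)),np.sin(np.radians(7.3))
print(proj(W,G),proj(W,G+100*np.array([-.5736*c,-.5736*sn,.819])))
```

```text
[[-0.813  0.568  0.128]
 [-0.105  0.074 -0.992]
 [-0.573 -0.82  -0.   ]] [-0.337  0.17   2.021  0.609  0.467  0.624] [542.82027148 -55.29309157 305.84184923]
[260.2616674  200.49491551] [260.81430029 238.10901444]
```

View pics/w2.png

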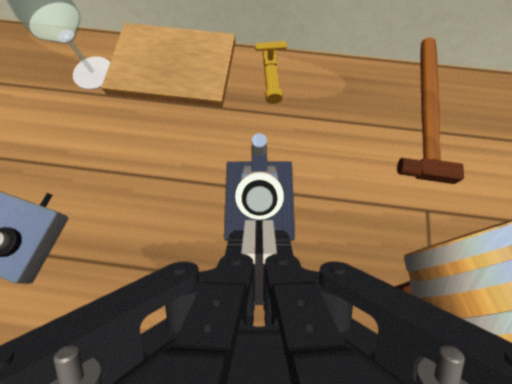

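The wrist view shows the lens glass at (260,197), against a predicted (260,200). The plate and post look symmetric about the tool plane, so the 35° pose is reachable and the yaw agrees. Next is the bung.

Request:
{"method": "arm_command", "body": {
  "series": [
    {"x":0,"y":-0.2,"z":0.2,"wx":0,"wy":0,"wz":0},
    {"x":0,"y":-0.4,"z":0.2,"wx":-0.0125,"wy":0.0975,"wz":0},
    {"x":-0.07,"y":-0.6,"z":0.2,"wx":-0.0247,"wy":0.193,"wz":0},
    {"x":-0.145,"y":-1,"z":0.2,"wx":-0.0494,"wy":0.386,"wz":0},
    {"x":-0.145,"y":-1,"z":0.2,"wx":-0.0494,"wy":0.386,"wz":0},
    {"x":-0.145,"y":-1,"z":0.2,"wx":-0.0494,"wy":0.386,"wz":0},
    {"x":-0.145,"y":-1,"z":0.2,"wx":-0.0494,"wy":0.386,"wz":0}
  ],
  "claw": 85
}}

```text
time_s: 9.65
tool_pos: [514.0, -256.0, 345.0]
tool_rot: [0.045, -0.045, 0.706, -0.706]
force: [-0.3, -0.3, 0.9]
finger_gap: 85.3
```

Request:
{"method": "arm_command", "body": {
  "series": [
    {"x":0,"y":-0.36,"z":0,"wx":0,"wy":0,"wz":0},
    {"x":0,"y":-0.36,"z":0,"wx":0,"wy":0,"wz":0},
    {"x":0,"y":-0.36,"z":0,"wx":0,"wy":0,"wz":0},
    {"x":0,"y":-0.36,"z":0,"wx":0,"wy":0,"wz":0},
    {"x":0,"y":-0.36,"z":0,"wx":0,"wy":0,"wz":0},
    {"x":0,"y":-0.36,"z":0,"wx":0,"wy":0,"wz":0}
  ]
}}

```text
time_s: 10.25
tool_pos: [513.4, -326.9, 346.3]
tool_rot: [-0.045, 0.045, -0.706, 0.706]
force: [-0.4, -0.3, 0.5]
finger_gap: 84.8
```

Run:
```python
from h import *
W=load("pics/w2.npz");g=W["frame"][175:222,230:292].astype(int)
for nm,m in(("ring",g.min(2)>205),("dark+glass",None)):
    if m is None: continue
    k,l,st,c=cv2.connectedComponentsWithStats(m.astype(np.uint8))
    for i in range(1,k):
        if st[i,4]>20: print(nm,st[i]+[230,175,0,0,0],c[i]+[230,175])
print(g[22,20:45].sum(1)//3)
print(onz(W,260,197,105))
x0,y0,x1,y1=215,150,300,250;g=W["frame"][y0:y1,x0:x1].astype(int)
m=((g[...,0]>g[...,2]+3)&(g.sum(2)<330)).astype(np.uint8)
k,l,st,c=cv2.connectedComponentsWithStats(m);i=1+np.argmax(st[1:,4]);pts=np.argwhere(l==i)[:,::-1]+[x0,y0]
w=np.array([onz(W,u,v,12)[:2] for u,v in pts],np.float32);r=cv2.minAreaRect(w);print(r)
s=telemetry.read_state();print(s["tool_pos"],s["joints"].round(2),s["finger_gap"])
W=grab("wrist");save(W,"pics/w3.npz");cv2.imwrite("pics/w3.png",W["frame"]);print(proj(W,[513.5,-328.5,270]),proj(W,[513.5,-328.5,231]))
```

```text
ring [236 175  47  44 561] [259.08734403 193.18003565]
[180 182 185 181 182 182 185 184 182 182 183 184 184 186 181 182 184 180
 182 184 181 171 117  59  36]
[632.60540797 -43.97775579 105.        ]
((666.8221435546875, -38.68292236328125), (130.4366455078125, 96.3938217163086), 7.319478988647461)
[ 513.4086759  -326.86347952  346.29022978] [-0.68  0.39  1.46  0.    1.29  0.77] 84.80334915726888
[262.98809874 201.54667641] [262.31909935 186.19230153]
```

View pics/w3.png

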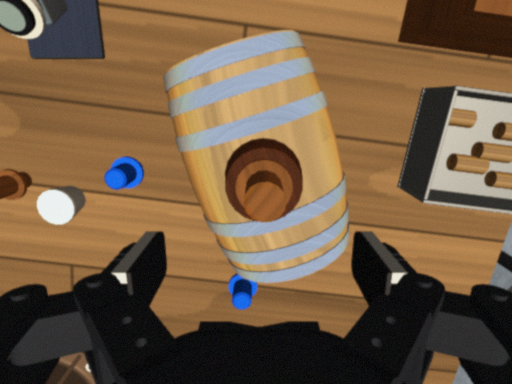

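The bung's grip top is at (265,201) against a predicted (263,201), centred between the open fingers. Descending to grasp.

Request:
{"method": "arm_command", "body": {
  "series": [
    {"x":0,"y":-0.008,"z":-0.2,"wx":0,"wy":0,"wz":0},
    {"x":0,"y":-0.008,"z":-0.35,"wx":0,"wy":0,"wz":0},
    {"x":0,"y":-0.008,"z":-0.43,"wx":0,"wy":0,"wz":0},
    {"x":0,"y":-0.008,"z":-0.47,"wx":0,"wy":0,"wz":0},
    {"x":0,"y":-0.008,"z":-0.47,"wx":0,"wy":0,"wz":0},
    {"x":0,"y":-0.008,"z":-0.47,"wx":0,"wy":0,"wz":0}
  ]
}}

```text
time_s: 10.9
tool_pos: [513.6, -329.6, 252.9]
tool_rot: [-0.045, 0.045, -0.705, 0.706]
force: [-0.7, 0.1, 0.0]
finger_gap: 85.1
```

Request:
{"method": "arm_command", "body": {
  "series": [
    {"x":0,"y":0,"z":0,"wx":0,"wy":0,"wz":0},
    {"x":0,"y":0,"z":0,"wx":0,"wy":0,"wz":0},
    {"x":0,"y":0,"z":0,"wx":0,"wy":0,"wz":0},
    {"x":0,"y":0,"z":0,"wx":0,"wy":0,"wz":0},
    {"x":0,"y":0,"z":0,"wx":0,"wy":0,"wz":0},
    {"x":0,"y":0,"z":0,"wx":0,"wy":0,"wz":0},
    {"x":0,"y":0,"z":0,"wx":0,"wy":0,"wz":0},
    {"x":0,"y":0,"z":0,"wx":0,"wy":0,"wz":0}
  ],
  "claw": 10,
  "grip_force": 40
}}

```text
time_s: 11.7
tool_pos: [513.4, -329.6, 252.4]
tool_rot: [-0.045, 0.045, -0.706, 0.706]
force: [-1.3, 1.2, 6.4]
finger_gap: 28.9
```

Request:
{"method": "arm_command", "body": {
  "series": [
    {"x":0,"y":0,"z":0.04,"wx":0,"wy":0,"wz":0},
    {"x":0,"y":0,"z":0.1,"wx":0,"wy":0,"wz":0},
    {"x":0,"y":0,"z":0.2,"wx":0,"wy":0,"wz":0},
    {"x":0,"y":0,"z":0.3,"wx":0,"wy":0,"wz":0},
    {"x":0,"y":0,"z":0.4,"wx":0,"wy":0,"wz":0},
    {"x":0,"y":0,"z":0.5,"wx":0,"wy":0,"wz":0},
    {"x":0,"y":0,"z":0.5,"wx":0,"wy":0,"wz":0},
    {"x":0,"y":0,"z":0.5,"wx":0,"wy":0,"wz":0}
  ]
}}

```text
time_s: 12.5
tool_pos: [513.2, -329.5, 352.0]
tool_rot: [-0.045, 0.045, -0.706, 0.706]
force: [0.0, 0.2, -0.0]
finger_gap: 29.3
```

Run:
```python
from h import *
s=telemetry.read_state();print(s["tool_pos"],s["finger_gap"],s["force"])
for n in("scene","top","wrist"): save(grab(n),f"pics/{n}4.npz")
S=load("pics/scene4.npz");T=load("pics/top4.npz");W=load("pics/wrist4.npz")
g=lambda d,p,w,k:cv2.resize(d["frame"][int(p[1]-w/2):int(p[1]+w/2),max(0,int(p[0]-w/2)):int(p[0]+w/2)],(k,k),interpolation=cv2.INTER_CUBIC)
p=[513.5,-329.6,330];a=proj(S,p);b=proj(T,p);print(a,b)
cv2.imwrite("pics/m4.png",np.hstack([g(S,a,80,320),cv2.resize(W["frame"],(427,320))]))
```

```text
[ 513.18270308 -329.53205077  351.99697919] 29.29666393003036 [ 0.00962841  0.22242989 -0.04631262]
[ 77.83836071 169.7400262 ] [402.86790697 174.50358766]
```

View pics/m4.png

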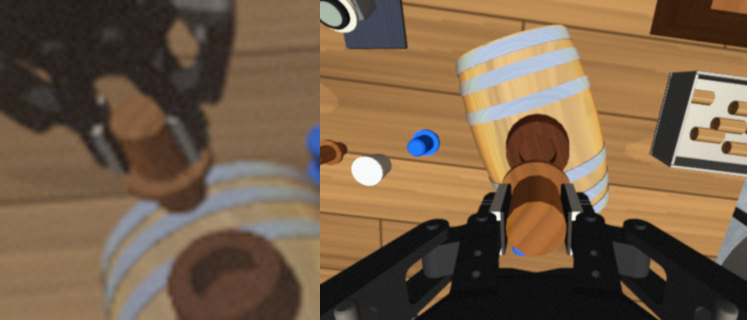

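Run:
```python
from h import *
S=load("pics/scene4.npz");W=load("pics/wrist4.npz")
for z in(299.6,324.6,330.6,369.6):print(z,proj(S,[513.2,-329.5,z]),proj(W,[513.2,-329.5,z]),"wrist in montage",proj(W,[513.2,-329.5,z])*320/384+[320,0],"scene",(proj(S,[513.2,-329.5,z])-[37,129])*4)
# wrist mask of grip
g=W["frame"].astype(int)[180:320,210:310];m=((g[...,2]>90)&(g[...,2]>1.6*g[...,0])).astype(np.uint8)
for r in range(20,130,10):
    c=np.where(m[r])[0];print(r+180,c.min()+210 if len(c) else None,c.max()+210 if len(c) else None,len(c))
```

```text
299.6 [ 82.68719907 178.3205282 ] [261.13845107 214.01067831] wrist in montage [537.61537589 178.34223193] scene [182.7487963  197.28211279]
324.6 [ 78.775758   171.20340933] [261.4584698  230.88645627] wrist in montage [537.88205817 192.40538023] scene [167.10303202 168.8136373 ]
330.6 [ 77.80951738 169.4452723 ] [261.54973976 235.69946026] wrist in montage [537.95811646 196.41621688] scene [163.23806953 161.78108921]
369.6 [ 71.2517131  157.51292517] [262.35555461 278.19307454] wrist in montage [538.62962884 231.82756212] scene [137.00685238 114.05170066]
200 210 305 88
210 210 294 85
220 214 309 55
230 210 309 21
240 269 286 8
250 233 288 56
260 226 292 67
270 223 294 72
280 223 294 72
290 225 292 68
300 223 294 63
```

The bung is out, upright and gripped: its top is at crop (137,117) against a predicted (137,114). It now goes to the tilted stand-off pose.

Request:
{"method": "arm_command", "body": {
  "series": [
    {"x":0.02,"y":0.15,"z":0,"wx":0,"wy":0,"wz":0},
    {"x":0.04,"y":0.35,"z":0,"wx":0.0123,"wy":-0.0965,"wz":0},
    {"x":0.08,"y":0.55,"z":0,"wx":0.0247,"wy":-0.193,"wz":0},
    {"x":0.12,"y":0.75,"z":0,"wx":0.037,"wy":-0.29,"wz":0},
    {"x":0.146,"y":0.9,"z":0,"wx":0.0494,"wy":-0.386,"wz":0},
    {"x":0.146,"y":1,"z":0,"wx":0.0494,"wy":-0.386,"wz":0},
    {"x":0.146,"y":1,"z":0,"wx":0.0494,"wy":-0.386,"wz":0}
  ]
}}

```text
time_s: 13.35
tool_pos: [541.5, -127.7, 351.3]
tool_rot: [0.255, 0.169, 0.687, -0.659]
force: [0.4, -0.5, 0.3]
finger_gap: 29.0
```

Request:
{"method": "arm_command", "body": {
  "series": [
    {"x":0,"y":0.15,"z":0,"wx":0,"wy":0,"wz":0},
    {"x":0,"y":0.3,"z":-0.1,"wx":0,"wy":0,"wz":0},
    {"x":0,"y":0.37,"z":-0.2,"wx":0,"wy":0,"wz":0},
    {"x":0,"y":0.37,"z":-0.31,"wx":0,"wy":0,"wz":0},
    {"x":0,"y":0.37,"z":-0.31,"wx":0,"wy":0,"wz":0},
    {"x":0,"y":0.37,"z":-0.31,"wx":0,"wy":0,"wz":0}
  ]
}}

```text
time_s: 13.95
tool_pos: [543.0, -56.3, 290.0]
tool_rot: [0.255, 0.169, 0.687, -0.66]
force: [0.0, -0.1, -0.1]
finger_gap: 28.9
```

Request:
{"method": "arm_command", "body": {
  "series": [
    {"x":0,"y":0,"z":-0.1,"wx":0,"wy":0,"wz":0},
    {"x":0,"y":0,"z":-0.2,"wx":0,"wy":0,"wz":0},
    {"x":0,"y":0,"z":-0.26,"wx":0,"wy":0,"wz":0},
    {"x":0,"y":0,"z":-0.3,"wx":0,"wy":0,"wz":0},
    {"x":0,"y":0,"z":-0.3,"wx":0,"wy":0,"wz":0},
    {"x":0,"y":0,"z":-0.3,"wx":0,"wy":0,"wz":0},
    {"x":0,"y":0,"z":-0.3,"wx":0,"wy":0,"wz":0},
    {"x":0,"y":0,"z":-0.3,"wx":0,"wy":0,"wz":0}
  ]
}}

```text
time_s: 14.75
tool_pos: [542.8, -55.8, 230.7]
tool_rot: [0.256, 0.17, 0.686, -0.659]
force: [-0.5, -0.1, -0.7]
finger_gap: 28.9
```

Run:
```python
from h import *
from scipy.spatial.transform import Rotation as R
s=telemetry.read_state();q=s["tool_rot"];M=R.from_quat(np.r_[q[1:],q[0]]).as_matrix()
print(M.round(4),s["joints"].round(3),s["tool_pos"],s["finger_gap"],s["force"])
z=-M[:,1];foot=s["tool_pos"]-52.4*z; print("foot",foot,"axis",z)
for n in("scene","top","wrist"): save(grab(n),f"pics/{n}5.npz")
S=load("pics/scene5.npz");T=load("pics/top5.npz");W=load("pics/wrist5.npz")
def g(d,p,w,k):
    x,y=int(p[0]-w/2),int(p[1]-w/2);print(x,y,k/w);return cv2.resize(d["frame"][y:y+w,x:x+w],(k,k),interpolation=cv2.INTER_CUBIC)
p=[600,-48,150];a=proj(S,p);b=proj(T,p)
cv2.imwrite("pics/m5.png",np.hstack([g(S,a,80,400),g(T,b,80,400)]))
for d in(S,T,W):print([proj(d,foot+z*k).round(1).tolist() for k in(0,25,31,70)],proj(d,[629.2,-44.5,105]).round(1))
```

```text
[[-8.116e-01  5.703e-01  1.268e-01]
 [-1.040e-01  7.250e-02 -9.919e-01]
 [-5.749e-01 -8.182e-01  5.000e-04]] [-0.338  0.285  2.123  0.999  0.311  0.205] [542.75719959 -55.7923173  230.71468203] 28.86092579596235 [-0.52274442 -0.09005439 -0.69555201]
foot [572.64131196 -51.99544075 187.83947291] axis [-0.57030749 -0.07245948  0.81822918]
180 196 5.0
239 120 5.0
[[217.5, 218.4], [215.8, 208.5], [215.4, 206.1], [212.7, 190.3]] [224. 256.]
[[282.4, 166.5], [283.8, 169.9], [284.2, 170.7], [286.5, 176.2]] [277.1 154.7]
[[261.0, 213.9], [261.4, 230.7], [261.5, 235.5], [262.4, 277.7]] [259.8 175.9]
```

View pics/m5.png

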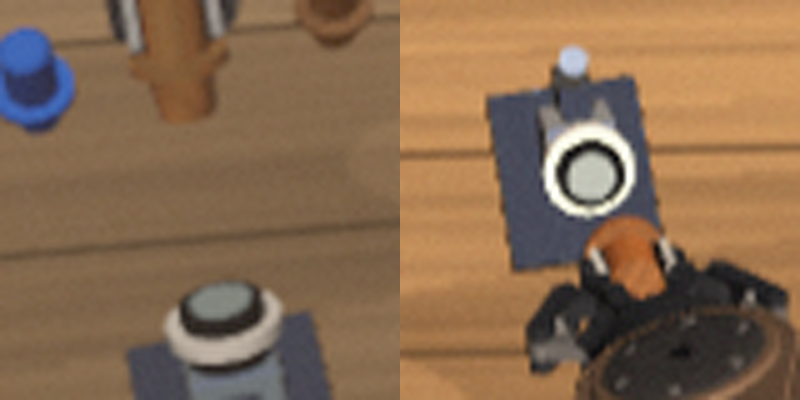

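The scene crop shows the plug and foot at about (184,115) and the glass at (222,301). The top crop shows the flange centred at 626 in the montage (226 in its own half) and the glass at (590,173). All are within about 1 px of prediction, and I'll check the lateral offset with sub-pixel measurements.

Run:
```python
from h import *
S=load("pics/scene5.npz");T=load("pics/top5.npz");W=load("pics/wrist5.npz")
def runs(d,rows,x0,x1,fn):
    for r in rows:
        v=fn(d["frame"][r,x0:x1].astype(float)); print(r,v.round(0).astype(int).tolist())
sat=lambda a:a[:,2]/(a[:,0]+1)*100
print("S cols 203..230");runs(S,(208,210,214,216,218,219,220,221),203,231,sat)
print("T cols 270..300");runs(T,(164,166,168,170),272,300,sat)
# glass by weighted centroid
for d,b in((S,(214,250,236,264)),(T,(269,147,286,164)),(W,(240,160,282,195))):
    x0,y0,x1,y1=b;g=d["frame"][y0:y1,x0:x1].astype(int);m=((abs(g[...,1]-g[...,2])<8)&(g[...,1]>g[...,0])&(g.sum(2)>240)&(g.sum(2)<640)).astype(np.uint8)
    k,l,st,c=cv2.connectedComponentsWithStats(m,connectivity=4);i=1+np.argmax(st[1:,4]);print("glass",c[i]+[x0,y0],st[i])
cv2.imwrite("pics/w5.png",W["frame"])
```

```text
S cols 203..230
208 [169, 172, 180, 225, 219, 215, 217, 220, 232, 223, 231, 231, 234, 233, 223, 230, 217, 231, 229, 242, 232, 210, 180, 173, 169, 168, 167, 172]
210 [169, 167, 173, 197, 241, 227, 229, 219, 214, 217, 222, 217, 221, 215, 231, 230, 237, 249, 246, 224, 185, 170, 170, 173, 169, 168, 165, 169]
214 [168, 168, 164, 169, 166, 171, 173, 192, 218, 238, 245, 241, 236, 240, 243, 242, 258, 234, 228, 194, 173, 171, 171, 170, 173, 165, 170, 168]
216 [169, 171, 163, 170, 169, 167, 168, 173, 221, 247, 254, 248, 240, 237, 255, 246, 238, 254, 219, 219, 174, 167, 163, 168, 168, 164, 166, 173]
218 [168, 169, 171, 167, 168, 168, 177, 168, 178, 224, 244, 251, 251, 236, 238, 240, 248, 247, 246, 185, 173, 166, 169, 171, 173, 169, 168, 170]
219 [165, 168, 164, 166, 171, 167, 171, 172, 173, 203, 244, 255, 248, 254, 261, 251, 230, 205, 194, 176, 168, 171, 169, 173, 171, 171, 169, 171]
220 [166, 163, 168, 163, 168, 167, 174, 168, 173, 177, 200, 214, 219, 216, 211, 198, 191, 180, 170, 167, 166, 171, 167, 167, 168, 171, 167, 170]
221 [164, 172, 171, 171, 167, 171, 168, 165, 171, 171, 168, 172, 182, 173, 169, 167, 172, 173, 166, 170, 163, 165, 177, 165, 167, 168, 168, 167]
T cols 270..300
164 [82, 82, 82, 83, 80, 80, 81, 122, 215, 300, 310, 302, 290, 315, 305, 259, 189, 121, 84, 208, 217, 213, 212, 220, 217, 220, 213, 211]
166 [78, 82, 83, 80, 82, 143, 324, 322, 275, 270, 284, 309, 293, 305, 295, 278, 286, 281, 217, 205, 217, 208, 209, 218, 210, 220, 224, 213]
168 [81, 82, 79, 81, 198, 284, 277, 286, 285, 331, 400, 418, 393, 369, 368, 402, 302, 253, 185, 116, 147, 204, 204, 212, 216, 209, 205, 214]
170 [83, 81, 81, 103, 216, 128, 120, 188, 329, 388, 355, 370, 407, 395, 391, 419, 398, 305, 175, 119, 117, 116, 104, 156, 212, 217, 216, 212]
glass [223.57534247 255.79452055] [ 4  2 12  8 73]
glass [276.78350515 155.77319588] [ 3  3 10 14 97]
glass [258.25517241 174.88103448] [  2   0  34  31 580]
```

View pics/w5.png

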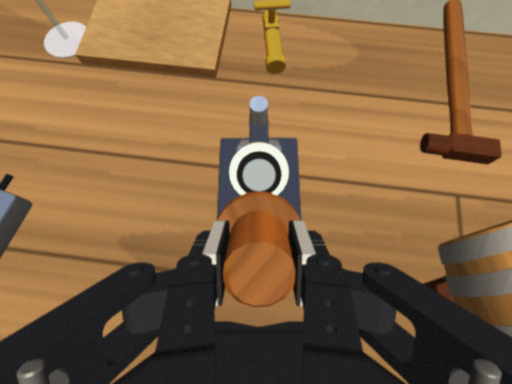

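All three views agree to within about 1 mm: glass and bung axis have the same residuals, and the foot rim sits at scene row 220.3 both measured and predicted. One small trim, then a settle.

Request:
{"method": "arm_command", "body": {
  "series": [
    {"x":-0.002,"y":0.002,"z":-0.004,"wx":0,"wy":0,"wz":0},
    {"x":-0.002,"y":0.002,"z":-0.004,"wx":0,"wy":0,"wz":0},
    {"x":-0.002,"y":0.002,"z":-0.004,"wx":0,"wy":0,"wz":0},
    {"x":-0.002,"y":0.002,"z":-0.004,"wx":0,"wy":0,"wz":0},
    {"x":-0.002,"y":0.002,"z":-0.004,"wx":0,"wy":0,"wz":0},
    {"x":-0.002,"y":0.002,"z":-0.004,"wx":0,"wy":0,"wz":0},
    {"x":-0.002,"y":0.002,"z":-0.004,"wx":0,"wy":0,"wz":0}
  ]
}}

```text
time_s: 15.6
tool_pos: [542.1, -55.2, 229.1]
tool_rot: [0.255, 0.169, 0.686, -0.659]
force: [-0.4, 0.3, -1.2]
finger_gap: 28.8
```

Run:
```python
from h import *
from scipy.spatial.transform import Rotation as R
s=telemetry.read_state();q=s["tool_rot"];z=-R.from_quat(np.r_[q[1:],q[0]]).as_matrix()[:,1]
foot=s["tool_pos"]-52.4*z;G=np.array([628.9,-44.6,105]);a=np.radians(7.3);L=np.array([-.5736*np.cos(a),-.5736*np.sin(a),.8192])
d=foot-G;print("dist",d@L,"off",np.linalg.norm(d-(d@L)*L),"tilt",np.degrees(np.arccos(z@L)),s["tool_pos"],s["finger_gap"],s["force"],abs(s["dq"]).max(),s["time_s"])
```

```text
dist 99.43632468617027 off 0.6734060489533785 tilt nan [542.07740916 -55.20726365 229.10670814] 28.757166379639045 [-0.4486185   0.34463332 -1.23981012] 0.0027151460240670464 15.6<stdin>:5: RuntimeWarning: invalid value encountered in arccos
```

```bash
python3 -c "
from rig import ctrl;print(ctrl.job_done())"
```

```text
the job is handed in; nothing more can be done
None
```

I pressed the three keys in order, big key first, then pulled the bung and handed the job in while holding it in front of the lens. The clock read 15.6 s, and no verdict is reported.

- **Keys:** each was pressed until it stopped moving. All three bottomed at a TCP height of about 67.9 mm, with 18 to 22 N upward on the tool. I did not check the camera itself to confirm it switched on.
- **Bung position:** the last computed distance from foot to glass was 99.4 mm, and the foot was 0.7 mm off the lens's line of sight. This assumes the bung sat 52.4 mm below the TCP, as it did when I grasped it. The axis angle came out as NaN because of rounding at zero tilt, so the tool and lens axes agree.
- **Steadiness:** the arm was still, the finger gap was 28.8 mm and the grip was set to 40 N. The gap reads about 1 mm under the 30 mm grip diameter.
- **Camera checks:** before a final trim of under 1 mm, the bung and lens matched prediction to about 1 mm in all three views. The one disagreement was the first wrist view, which put the glass about 4 mm farther out in x than the scene and top views. A wrist view taken closer in was within about 1 mm. I took no pictures after the trim.

I never moved the gripper to the spare bungs, the blue look-alikes or the camera, and saw no sign of contact with them.

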